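# Reload the ferrule crimper and hold the next brush handle home

### The job

The ferrule crimper still has the last, already crimped brush handle standing in its jaws: take it out and lower it, not drop it, upright into a free cell of the blue packing tray. Then take the one complete handle from the wooden loading block, put it ferrule-down into the crimper and press it down against the sprung ejector until its collar sits fully home on the jaw face, without ramming it. Finish while still holding it firmly pressed home there, ready for the crimp, since the ejector pushes it up as soon as it is let go; leave everything else on the bench where it is.

Things in the scene. Friction and masses are not known exactly. Their poses are not given: they have to be found in the camera images.
- crimper: Grey bench crimper, fixed, place and yaw vary. Round head 132 mm in diameter, rim 98 mm high, on a base plate 250 x 170 x 18 mm that reaches 85 mm to -x and 165 mm to +x of the origin. Eight steel jaws in its top surround an upright bore. Origin on the bore's axis at table height, z up. Air cylinder and valve behind the head (+x), up to 91 mm high.
- collet: The eight jaws, same origin and axes as the crimper. Their flat top (jaw face) is 100 mm above the table. The bore is 27 mm wide with a 2 mm lead-in chamfer: the 24 mm ferrule enters with 1.5 mm play all round, the 36 mm collar does not: it lands on the jaw face, the hard stop.
- collet_mouth (a point): Centre of the bore's mouth, level with the jaw face, 100 mm above the table.
- ejector (a joint): Sprung ejector plunger, 18 mm in diameter, in the bore. Value in m, 0 = up (its top 20 mm below the jaw face), growing as it is pressed down, 0.016 at most. It needs 4 N to start and 10 N at 0.012, where a handle's collar meets the jaw face.
- crimped: Crimped brush handle, about 70 g, standing in the crimper's bore at the start, foot on the raised ejector, collar 12 mm above the jaw face. 112 mm tall: ferrule tube 24 dia x 32, collar 36 dia x 5 (underside 32 above the foot), round grip 20 dia x 75, domed end. Origin at the centre of the foot, z towards the domed end.
- blank: The next brush handle, about 70 g, standing in one of the loading block's holes, collar resting on the block, foot 8 mm above the table. 112 mm tall: ferrule tube 24 dia x 32, collar 36 dia x 5 (underside 32 above the foot), round grip 20 dia x 75, domed end. Origin at the centre of the foot, z towards the domed end.
- rack: Wooden loading block 204 x 64 x 40 mm, fixed, left or right of the crimper, place and yaw vary. Four holes 26 mm in diameter, 35 mm deep, in a row along its x, 48 mm apart. The next handle stands in one hole, bare ferrules in the other three. Origin under its centre, z up.
- tray: Blue packing tray 204 x 154 x 60 mm, fixed, on the crimper's other side, place and yaw vary. Origin under its centre, z up. Floor 4 mm thick; dividers 4 mm thick, top 55 mm above the table, make 4 x 3 cells 46 mm square, centres at x = -75, -25, 25, 75 and y = -50, 0, 50 mm. Taken are only the cells at x = 75, y = -50 and 50.
- ferrule0: Bare ferrule (tube 24 mm in diameter, 32 mm long, with a 36 mm collar, no grip) standing in a hole of the loading block, its collar on the block. Origin at its foot. Stays there.
- ferrule1: Bare ferrule (tube 24 mm in diameter, 32 mm long, with a 36 mm collar, no grip) standing in a hole of the loading block, its collar on the block. Origin at its foot. Stays there.
- ferrule2: Bare ferrule (tube 24 mm in diameter, 32 mm long, with a 36 mm collar, no grip) standing in a hole of the loading block, its collar on the block. Origin at its foot. Stays there.
- packed0: Finished handle, same shape as the others, already standing in its cell of the packing tray. Origin at its foot. Stays there.
- packed1: Finished handle, same shape as the others, already standing in its cell of the packing tray. Origin at its foot. Stays there.
- tape: Roll of parcel tape lying flat on the bench, 92 mm in diameter, 24 mm high. Origin under its centre. Bystander.
- knife: Snap-off knife lying on the bench, 158 x 22 x 14 mm, along its x. Origin under the middle of its handle. Bystander.
- glue: White glue bottle standing at the back, 44 mm in diameter, 110 mm high. Origin under its centre. Bystander.

How it is judged:
By the outcome, as a careful person would: the job done as asked, in the order asked, and still so for the second after the job is handed in, while the arm keeps its last pose, push and grip.
It also fails if it takes over 64 s, if anything falls off the work surface, if the arm or the gripper's body presses on something with over 40 N, if the wrist force passes 120 N, or if a joint passes its speed limit or range.

### The arm

A 6-joint arm with a two-finger parallel gripper is mounted at the origin on the work surface. World frame = base frame: x ahead of the robot, y to its left, z up, the work surface at z = 0. Lengths are in m, angles in degrees, forces in N, time in s.
With the tool pointing down it reaches from about 0.25 to 0.725 m from the base axis. Payload 9.7 kg.
Tool frame: the origin (TCP) lies at the very end of the fingers, on their centre line; the grasp point (between the pads) lies 19 mm behind it; y points along the fingers, x is the direction in which the jaws open and shut, and the axes are right-handed (so a half turn about y gives the same grasp; the last joint's range is limited). The gripper opens to 85 mm and grips with 20 to 120 N. Pads are 22 mm wide; open, the fingers measure 114 mm over their backs; the gripper's body (76 mm by 85 mm) begins 54 mm behind the grasp point. The pads swing forward as they close: fully open they stand 13 mm farther back than shut.
Start: joints at [-75.745, 4.979, 10.078, 95.1, 0, 90], TCP at [0.135, -0.533, 0.231] pointing down, gripper open.
Joint ranges: [-179.16, 179.16], [-48.56, 103.87], [-65.8, 70.77], [-126.05, 130.52], [-82.76, 87.17], [-180, 180]. Speed limits (degrees/s): [127.2, 127.2, 147.25, 180, 180, 180].

### API

Orientations are given as [roll, pitch, yaw] about the fixed x, y, z axes, in that order (R = Rz(yaw) Ry(pitch) Rx(roll)).
In Python, from workcell import bot gives the robot as it stands.
- The arm moves only by the shell command python3 -m jog 'ROWS' [FORCE]. ROWS is JSON, a list of rows, each a list of 7 numbers: the closure, from 0 (fully open) to 1 (shut), then the shift along the world's x, y, z in units of 25 mm (1.0 is 25 mm), then the turn, a rotation vector about the world's x, y, z in units of 5 degrees (1.0 is 5 degrees). A call has 1 to 5 rows; each row is the pose to reach, as a shift and turn from the pose commanded when the call began; what a row does not reach only later rows make up. A row lasts 1/10 s, in which the tool goes at most 50 mm and 8.59 degrees, less where a joint would pass 70% of its speed; a pose out of reach is approached as far as the arm can. A call with a gripper value outside its range is refused whole. The fingers move at their own pace and stop on an object; FORCE is the grip in N (left out, the last holds). Time passes only in rows, so rows that repeat a pose let the fingers close. It gives the time, the measured TCP pose, the force and the opening at its end, in the units of the state.
- bot.get_obs(): the state, without advancing time (a new reading comes with each control period).
- bot.camera(name): name is "scene" or "top" or "wrist"; returns (picture, depth): 384x512x3 uint8, red, green, blue; 384x512 float32, m along the optical axis (not along the pixel's ray), 0 where there is no reading.
- bot.camera_model(name): a dict with "fx", "fy", "cx", "cy" (pixels), "rvec" (rotation vector, rad) and "tvec" (3), from world to camera coordinates, as OpenCV has them; the wrist camera has in their place "tool_from_camera" (4x4, takes a point from camera to tool coordinates, whose origin is the TCP and whose axes are the tool frame's). Camera axes: x right, y down, z forward; pixel columns grow to the right and rows downward; lengths in m; the calibration is good to about 2 mm. The wrist camera is an equidistant fisheye: a pixel r from the principal point sees the ray r / f radians off the axis. A picture is of the moment at which its call begins: read the wrist's pose just before it. camera_model takes no time and is no camera call.
- bot.job_done(): hands the job in, once; it reports no verdict.
Trained networks look in the newest picture that a camera, given by its name, has taken for a name from the list of things; names that differ only in an ending like _2 or _b are one class to them, and where a whole thing is asked for, a point or a joint stands for the part that bears it (a point fixed in the world has none). Each returns a list of dicts, best first, with "conf" (0 to 1); they miss things now and then, are a little off and sometimes report something else, mostly with a low value. They report only what shows in the picture. A call takes as long as a camera call.
- bot.regions_of(camera, label): "pixels" (384x512 bool, what is visible of it) and "point" ([row, column] in pixels, amid what is visible of it).
The state is a dict: "time": time; "q": joint angles; "qd": joint speeds; "joint_efforts": joint torques, N m; "ee_pos": TCP position; "tcp_rot": TCP orientation; "wrist_force": force on the tool from outside, world axes, zero at the start; "torque": the same for the moment, N m; "opening": finger opening in m.
Only numpy, scipy, OpenCV 4.12 (cv2) and the standard library are available. Lean on these libraries where they do the work, as an engineer would, in place of code of your own. Each camera call takes 0.05 s, during which the arm holds its last target. There are 200 camera calls.

## Working session

There is one attempt and no reset: what is moved stays moved. The work goes in short steps, Python scripts to look and compute and a shell command to move; the robot and the scene stay as the last step left them, time stands still between calls to the robot, and variables do not carry over. Pictures are saved under pics/ and viewed, about 8 in all and at most 12, crops included, and the job is handed in when it is done.

```bash
mkdir -p pics; ls; cat > h.py <<'E'
import numpy as np, cv2
from workcell import bot
from scipy.spatial.transform import Rotation as R
def cloud(name, depth):
    m=bot.camera_model(name); v,u=np.mgrid[0:384,0:512]
    z=depth; P=np.stack([(u-m['cx'])/m['fx']*z,(v-m['cy'])/m['fy']*z,z],-1)
    Rm=cv2.Rodrigues(np.array(m['rvec'],float))[0]
    W=(P-np.array(m['tvec']).ravel())@Rm
    W[z<=0]=np.nan
    return W
def save(name,img): cv2.imwrite('pics/'+name,img[...,::-1])
E
python3 - <<'E'
from h import *
o=bot.get_obs(); print(o)
a,da=bot.camera('top'); b,db=bot.camera('scene')
np.savez('c0.npz',a=a,da=da,b=b,db=db)
save('top0.png',a); save('scene0.png',b)
for cam,d in(('top',da),('scene',db)):
    W=cloud(cam,d)
    for l in ['crimper','collet','crimped','blank','rack','tray','ferrule0','packed0','tape','knife','glue']:
        for r in bot.regions_of(cam,l)[:4]:
            p=W[r['pixels']]; p=p[~np.isnan(p[:,0])]
            if len(p): 
                t=p[p[:,2]>np.percentile(p[:,2],95)-.006]
                print(cam,l,round(r['conf'],2),r['point'],len(p),'med',np.median(p,0).round(3),'top',t.mean(0).round(3))
E
```

```text
pics
{'time': 0.0, 'q': array([-7.57449886e+01,  5.01206545e+00,  1.00348693e+01,  9.50991399e+01,
       -4.12509098e-04,  9.00027898e+01]), 'qd': array([ 0.04264526,  0.00907161,  0.0438682 , -0.01396411, -0.08205908,
       -0.02240298]), 'joint_efforts': array([-2.22994968e-03, -5.20389998e+01,  4.64802969e+01,  1.63462147e-02,
       -1.50396418e-04,  1.07417614e-05]), 'ee_pos': array([ 0.13537414, -0.53284994,  0.23057752]), 'tcp_rot': array([-9.00004162e+01,  7.63360846e-02, -7.57477784e+01]), 'wrist_force': array([ 0.46231297,  0.49378026, -0.31186782]), 'torque': array([ 0.00228644, -0.03332985, -0.06150848]), 'opening': 0.08533656123716464}
top crimper 0.67 [179.8, 266.1] 4577 med [ 0.579 -0.033  0.055] top [ 0.542 -0.032  0.101]
top collet 0.55 [189.6, 264.0] 675 med [ 0.543 -0.03   0.101] top [ 0.543 -0.032  0.102]
top crimped 0.41 [190.5, 267.5] 129 med [ 0.539 -0.03   0.126] top [ 0.542 -0.032  0.19 ]
top blank 0.58 [219.0, 361.8] 116 med [ 0.475 -0.289  0.074] top [ 0.476 -0.293  0.119]
top rack 0.92 [195.2, 349.6] 1148 med [ 0.547 -0.28   0.04 ] top [ 0.547 -0.291  0.
[... 1046 characters left out ...]
3]
scene tray 0.55 [207.3, 375.2] 5682 med [0.525 0.298 0.036] top [0.531 0.294 0.056]
scene ferrule0 0.69 [193.8, 123.5] 133 med [ 0.624 -0.289  0.043] top [ 0.624 -0.29   0.043]
scene ferrule0 0.58 [175.5, 131.6] 122 med [ 0.576 -0.292  0.043] top [ 0.576 -0.292  0.043]
scene packed0 0.79 [231.9, 401.9] 328 med [0.603 0.345 0.072] top [0.598 0.347 0.113]
scene packed0 0.54 [224.8, 354.7] 289 med [0.608 0.245 0.075] top [0.604 0.247 0.113]
scene tape 0.76 [132.4, 225.9] 432 med [ 0.367 -0.115  0.017] top [ 0.375 -0.11   0.021]
scene knife 0.82 [156.4, 311.0] 384 med [0.378 0.121 0.009] top [0.38  0.115 0.01 ]
scene glue 0.58 [278.4, 344.0] 677 med [0.734 0.236 0.07 ] top [0.724 0.239 0.109]
```

```bash
python3 - <<'E'
from h import *
c=np.load('c0.npz')
save('comp0.png',np.hstack([cv2.resize(c['a'],(400,300)),cv2.resize(c['b'],(400,300))]))
print(bot.camera_model('wrist'))
for cam,d in(('top','da'),('scene','db')):
    W=cloud(cam,c[d]); X,Y,Z=W[...,0],W[...,1],W[...,2]
    def cen(m): 
        p=W[m]; return len(p),cv2.minEnclosingCircle(p[:,:2].astype(np.float32)),p[:,2].mean().round(4)
    near=lambda x,y,r:(np.hypot(X-x,Y-y)<r)
    print(cam,'head',cen(near(.543,-.032,.08)&(Z>.094)&(Z<.106)))
    print(cam,'crimped',cen(near(.543,-.032,.03)&(Z>.13)), 'blank',cen(near(.478,-.291,.03)&(Z>.06)))
    for p in((.6,.347),(.605,.247)): print('packed',cen(near(*p,.03)&(Z>.065)))
    t=near(.526,.294,.16)&(Z>.05)&(Z<.065); p=W[t][:,:2].astype(np.float32); print('tray',cv2.minAreaRect(p))
    t=near(.55,-.29,.12)&(Z>.032)&(Z<.05); p=W[t][:,:2].astype(np.float32); print('rack',cv2.minAreaRect(p))
E
```

```text
{'fx': 297.3186396354542, 'fy': 297.3186396354542, 'cx': 252.44639152249673, 'cy': 190.87330934497984, 'tool_from_camera': array([[ 9.99999027e-01,  1.39511954e-03,  2.22614800e-05,
         1.52967538e-03],
       [ 4.27288949e-04, -3.21383942e-01,  9.46948879e-01,
        -1.43911929e-01],
       [ 1.32826137e-03, -9.46947948e-01, -3.21384225e-01,
         8.16115896e-02],
       [ 0.00000000e+00,  0.00000000e+00,  0.00000000e+00,
         1.00000000e+00]])}
top head (1517, ((0.5431439280509949, -0.03234908729791641), 0.06614314764738083), np.float64(0.0998))
top crimped (61, ((0.542452871799469, -0.03162755072116852), 0.009880837984383106), np.float64(0.1822)) blank (72, ((0.4760558009147644, -0.2932645082473755), 0.009915327653288841), np.float64(0.1034))
packed (73, ((0.5981441736221313, 0.3570385277271271), 0.022062135860323906), np.float64(0.1018))
packed (68, ((0.6122779250144958, 0.2437058687210083), 0.02333907224237919), np.float64(0.101))
tray ((0.5225222110748291, 0.29212862253189087), (0.20636048913002014, 0.15537704527378082), 2.8749122619628906)
rack ((0.5480046272277832, -0.29311615228652954), (0.20172162353992462, 0.0667809396982193), 1.09885835647583)
scene head (1759, ((0.545083224773407, -0.03053322806954384), 0.06651298701763153), np.float64(0.0973))
scene crimped (209, ((0.5460759997367859, -0.03130510076880455), 0.010750407353043556), np.float64(0.1661)) blank (162, ((0.47984009981155396, -0.29312393069267273), 0.010360714979469776), np.float64(0.0938))
packed (191, ((0.5969009399414062, 0.34790948033332825), 0.010111314244568348), np.float64(0.0961))
packed (173, ((0.6018272638320923, 0.2471953183412552), 0.010310604237020016), np.float64(0.0963))
tray ((0.5241036415100098, 0.2931695878505707), (0.20780587196350098, 0.15629324316978455), 2.972951650619507)
rack ((0.5504964590072632, -0.2932582497596741), (0.20577943325042725, 0.06695222854614258), 0.8946059346199036)
```

View pics/comp0.png

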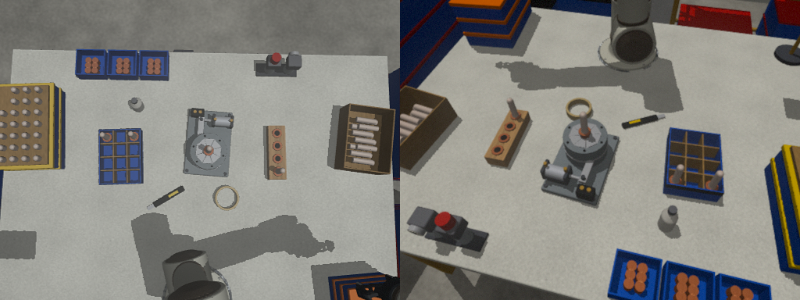

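```bash
python3 -m jog '[[0,1.5,3,0.8,0,0,1.7],[0,3,5,0.8,0,0,3.4],[0,4.5,7,0.8,0,0,5.1],[0,6,9,0.8,0,0,6.8],[0,7.5,11,0.8,0,0,8.5]]'
```

```text
time: 1.7
ee_pos: [0.273, -0.3248, 0.2508]
tcp_rot: [-90.0, -0.1, -32.9]
wrist_force: [0.9, -0.7, 0.1]
opening: 0.0857
```

```bash
python3 -m jog '[[0,2,2,0,0,0,1.7],[0,4,4,0,0,0,3.4],[0,6,6,0,0,0,5],[0,8,8,0,0,0,6.6],[0,9,10,0,0,0,6.6]]'; python3 -m jog '[[0,1,1,0,0,0,0],[0,1.8,1.72,0,0,0,0],[0,1.8,1.72,0,0,0,0],[0,1.8,1.72,0,0,0,0]]'
python3 - <<'E'
from h import *
o=bot.get_obs(); a,d=bot.camera('wrist'); save('w1.png',a); print(o['ee_pos'],o['tcp_rot'])
m=bot.camera_model('wrist'); T=np.array(m['tool_from_camera'])
v,u=np.mgrid[0:384,0:512]; x=(u-m['cx'])/m['fx']; y=(v-m['cy'])/m['fy']; r=np.hypot(x,y)+1e-9
k=np.tan(r)/r; P=np.stack([x*k*d,y*k*d,d],-1)
W=(P@T[:3,:3].T+T[:3,3])@R.from_euler('xyz',o['tcp_rot'],degrees=True).as_matrix().T+o['ee_pos']
np.save('w1.npy',W)
X,Y,Z=np.moveaxis(W,-1,0); g=(d>0)
for l in('crimped','collet'):
    for q in bot.regions_of('wrist',l)[:2]:
        p=W[q['pixels']&g]; print(l,q['conf'],q['point'],np.median(p,0).round(4))
        for lo,hi in((.187,.2),(.16,.185),(.125,.16),(.095,.105)):
            s=p[(p[:,2]>lo)&(p[:,2]<hi)]
            if len(s)>5: print(lo,len(s),cv2.minEnclosingCircle(s[:,:2].astype(np.float32)),s.mean(0).round(4))
s=W[g&(np.hypot(X-.543,Y+.032)<.075)&(Z>.096)&(Z<.104)]; print('head',len(s),cv2.minEnclosingCircle(s[:,:2].astype(np.float32)))
E
```

```text
time: 2.2
ee_pos: [0.4457, -0.1437, 0.2505]
tcp_rot: [-90.0, -0.0, 0.0]
wrist_force: [1.3, -0.9, -0.1]
opening: 0.0853
time: 2.6
ee_pos: [0.4894, -0.1021, 0.2502]
tcp_rot: [-90.0, 0.0, -0.2]
wrist_force: [0.2, -0.6, 0.1]
opening: 0.0858
[ 0.48938119 -0.10205151  0.25019402] [-8.99997769e+01  4.40285906e-02 -1.69215758e-01]
crimped 0.77 [105.8, 312.8] [ 0.5371 -0.0316  0.1639]
0.187 513 ((0.5415487289428711, -0.033277735114097595), 0.009077869355678558) [ 0.5412 -0.0325  0.1914]
0.16 157 ((0.539068341255188, -0.03239825740456581), 0.009502224624156952) [ 0.5347 -0.0315  0.1731]
0.125 160 ((0.540610671043396, -0.03244534879922867), 0.009981460869312286) [ 0.5347 -0.0314  0.1428]
collet 0.55 [95.4, 291.5] [ 0.5355 -0.0288  0.1012]
0.095 4828 ((0.541849672794342, -0.03380180895328522), 0.048480287194252014) [ 0.5393 -0.0317  0.1011]
head 11257 ((0.5424328446388245, -0.03292171284556389), 0.06621475517749786)
```

View pics/w1.png

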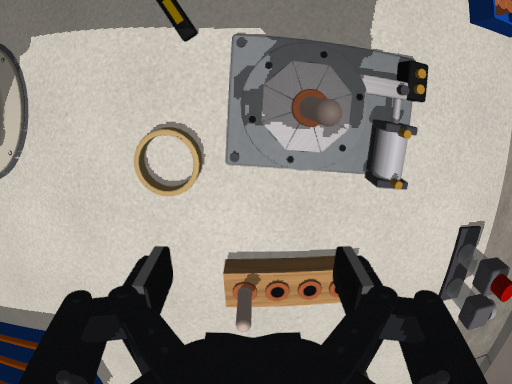

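```bash
python3 -m jog '[[0,1,1.4,0,0,0,0],[0,2.1,2.78,0,0,0,0],[0,2.1,2.78,0,0,0,0],[0,2.1,2.78,-1.2,0,0,0],[0,2.1,2.78,-2.2,0,0,0]]'; python3 -m jog '[[0,0,0,-1,0,0,0],[0,0,0,-1.7,0,0,0],[0,0,0,-1.97,0,0,0],[0,0,0,-1.97,0,0,0],[0,0,0,-1.97,0,0,0]]'
python3 -m jog '[[0.5,0,0,0,0,0,0],[0.6,0,0,0,0,0,0],[0.7,0,0,0,0,0,0],[0.8,0,0,0,0,0,0],[0.8,0,0,0,0,0,0]]' 50;python3 -m jog '[[1,0,0,0,0,0,0],[1,0,0,0,0,0,0],[1,0,0,0,0,0,0],[1,0,0,0,0,0,0]]' 50
```

```text
time: 3.25
ee_pos: [0.5417, -0.0337, 0.1951]
tcp_rot: [-90.0, -0.1, -0.3]
wrist_force: [-1.2, -0.4, -0.3]
opening: 0.0855
time: 3.75
ee_pos: [0.542, -0.0334, 0.1474]
tcp_rot: [-90.0, -0.1, -0.3]
wrist_force: [0.1, -0.5, -0.3]
opening: 0.0851
time: 4.25
ee_pos: [0.5419, -0.0328, 0.1464]
tcp_rot: [-90.0, -0.0, -0.2]
wrist_force: [-0.5, -0.2, 3.3]
opening: 0.019
time: 4.65
ee_pos: [0.5419, -0.0329, 0.1464]
tcp_rot: [-90.0, -0.0, -0.2]
wrist_force: [0.1, 0.1, 2.8]
opening: 0.0187
```

```bash
python3 -m jog '[[1,0,0,0.6,0,0,0],[1,0,0,1.3,0,0,0],[1,0,0,2.1,0,0,0],[1,0,0,2.8,0,0,0],[1,0,0,3,0,0,0]]'; python3 -m jog '[[1,-0.1,1,0,0,0,0],[1,-0.4,2.5,0,0,0,0],[1,-0.7,4,0,0,0,0],[1,-0.9,5.5,0,0,0,0],[1,-1.1,7,0,0,0,0]]';python3 -m jog '[[1,-0.1,1.5,0,0,0,0],[1,-0.3,3,0,0,0,0],[1,-0.5,4.4,0,0,0,0],[1,-0.6,5.5,0,0,0,0],[1,-0.66,5.98,0,0,0,0]]'
python3 -m jog '[[1,0,0,0,0,0,0],[1,0,0,0,0,0,0]]'
cat >> h.py <<'E'
def wrist(fn):
    o=bot.get_obs(); a,d=bot.camera('wrist'); save(fn,a); print(o['time'],o['ee_pos'].round(4),o['tcp_rot'].round(2),o['wrist_force'].round(1),o['opening'])
    m=bot.camera_model('wrist'); T=np.array(m['tool_from_camera'])
    v,u=np.mgrid[0:384,0:512]; x=(u-m['cx'])/m['fx']; y=(v-m['cy'])/m['fy']; r=np.hypot(x,y)+1e-9
    k=np.tan(r)/r; P=np.stack([x*k*d,y*k*d,d],-1)
    W=(P@T[:3,:3].T+T[:3,3])@R.from_euler('xyz',o['tcp_rot'],degrees=True).as_matrix().T+o['ee_pos']
    W[d<=0]=np.nan
    return o,a,W
def near(W,x,y,r,lo,hi): 
    p=W[(np.hypot(W[...,0]-x,W[...,1]-y)<r)&(W[...,2]>lo)&(W[...,2]<hi)]; return p
E
python3 - <<'E'
from h import *
o,a,W=wrist('w2.png'); e=o['ee_pos']
p=near(W,.5235,.2928,.17,.05,.0655); print('tray',len(p),cv2.minAreaRect(p[:,:2].astype(np.float32)))
for lo,hi in((-.068,-.038),(-.034,-.028),(-.026,-.02),(-.02,-.005)):
    p=near(W,e[0],e[1],.03,e[2]+lo,e[2]+hi)
    if len(p): print(lo,len(p),p.min(0).round(4),p.max(0).round(4),p.mean(0).round(4))
a,d=bot.camera('top'); Wt=cloud('top',d)
for cam,lab in(('wrist','crimped'),('top','crimped')):
    for q in bot.regions_of(cam,lab)[:2]:
        p=(W if cam=='wrist' else Wt)[q['pixels']]; p=p[~np.isnan(p[:,0])]; print(cam,q['conf'],q['point'],len(p),p.min(0).round(3),p.max(0).round(3))
E
```

```text
time: 5.15
ee_pos: [0.5424, -0.0329, 0.2238]
tcp_rot: [-90.0, -0.2, -0.2]
wrist_force: [-0.1, -0.1, -1.0]
opening: 0.019
time: 5.65
ee_pos: [0.5137, 0.1434, 0.221]
tcp_rot: [-90.0, 0.0, -0.3]
wrist_force: [1.2, 0.6, -0.8]
opening: 0.0188
time: 6.15
ee_pos: [0.4972, 0.2936, 0.2205]
tcp_rot: [-90.0, 0.1, -0.1]
wrist_force: [0.2, -0.8, -1.0]
opening: 0.0189
time: 6.35
ee_pos: [0.4979, 0.2909, 0.221]
tcp_rot: [-90.0, 0.0, -0.2]
wrist_force: [1.4, -0.4, -1.3]
opening: 0.0189
6.35 [0.4979 0.2909 0.221 ] [-9.004e+01  2.000e-02 -2.500e-01] [ 1.4 -0.4 -1.3] 0.01889472922219409
tray 6175 ((0.5218331813812256, 0.29180455207824707), (0.20677362382411957, 0.1565694361925125), 2.9546687602996826)
-0.068 171 [0.4865 0.2948 0.1561] [0.5088 0.3031 0.1722] [0.498  0.3013 0.1637]
-0.034 737 [0.4797 0.2794 0.188 ] [0.5158 0.3091 0.193 ] [0.4971 0.2986 0.1922]
-0.026 233 [0.4869 0.2877 0.195 ] [0.5115 0.3025 0.2009] [0.4978 0.2983 0.1979]
-0.02 340 [0.4878 0.2927 0.2011] [0.5074 0.3013 0.216 ] [0.4977 0.2988 0.2088]
wrist 0.58 [242.5, 251.4] 4881 [0.471 0.061 0.001] [0.531 0.309 0.269]
wrist 0.24 [155.8, 269.2] 21204 [0.416 0.21  0.001] [0.627 0.374 0.064]
top 0.61 [206.1, 145.9] 77 [0.481 0.274 0.011] [0.51  0.315 0.247]
top 0.24 [216.4, 357.8] 134 [ 0.462 -0.31   0.041] [ 0.494 -0.277  0.128]
```

View pics/w2.png

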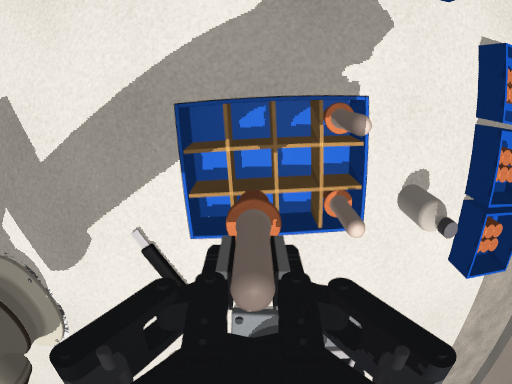

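```bash
python3 -m jog '[[1,0,0,-1,0,0,0],[1,0,0,-2,0,0,0],[1,0,0,-3,0,0,0],[1,0,0,-3.8,0,0,0],[1,0,0,-4.4,0,0,0]]'; python3 -m jog '[[1,0,0,-0.4,0,0,0],[1,0,0,-0.8,0,0,0],[1,0,0,-1.1,0,0,0],[1,0,0,-1.4,0,0,0],[1,0,0,-1.4,0,0,0]]'; python3 -m jog '[[1,0,0,-0.06,0,0,0],[1,0,0,-0.1,0,0,0],[1,0,0,-0.12,0,0,0],[1,0,0,-0.12,0,0,0]]'
```

```text
time: 7.05
ee_pos: [0.4977, 0.2907, 0.1099]
tcp_rot: [-90.0, 0.0, -0.3]
wrist_force: [0.0, -0.3, -0.2]
opening: 0.0191
time: 7.55
ee_pos: [0.4976, 0.2914, 0.0754]
tcp_rot: [-90.0, 0.1, -0.2]
wrist_force: [-0.6, 0.6, -0.8]
opening: 0.0185
time: 7.95
ee_pos: [0.4979, 0.2917, 0.0734]
tcp_rot: [-90.0, -0.0, -0.2]
wrist_force: [-1.9, 0.5, -1.1]
opening: 0.0188
```

```bash
python3 -m jog '[[1,0,0,-0.04,0,0,0],[1,0,0,-0.04,0,0,0],[1,0,0,-0.04,0,0,0]]';  python3 -m jog '[[1,0,0,-0.04,0,0,0],[1,0,0,-0.04,0,0,0],[1,0,0,-0.04,0,0,0]]'; python3 -m jog '[[1,0,0,-0.04,0,0,0],[1,0,0,-0.04,0,0,0],[1,0,0,-0.04,0,0,0]]'
```

```text
time: 8.25
ee_pos: [0.4978, 0.2916, 0.0722]
tcp_rot: [-90.0, -0.0, -0.2]
wrist_force: [0.4, -0.7, 0.1]
opening: 0.0188
time: 8.55
ee_pos: [0.4978, 0.2916, 0.0711]
tcp_rot: [-90.0, 0.0, -0.2]
wrist_force: [-0.7, 0.3, -1.2]
opening: 0.0186
time: 8.85
ee_pos: [0.498, 0.2917, 0.0704]
tcp_rot: [-90.0, -0.0, -0.2]
wrist_force: [-0.5, -1.2, 1.2]
opening: 0.0188
```

```bash
python3 -m jog '[[1,0,0,-0.04,0,0,0],[1,0,0,-0.04,0,0,0],[1,0,0,-0.04,0,0,0]]';  python3 -m jog '[[1,0,0,-0.02,0,0,0],[1,0,0,-0.02,0,0,0],[1,0,0,-0.02,0,0,0]]'
```

```text
time: 9.15
ee_pos: [0.4981, 0.2918, 0.0704]
tcp_rot: [-90.0, -0.1, -0.2]
wrist_force: [-1.1, -0.9, 8.0]
opening: 0.0186
time: 9.45
ee_pos: [0.4982, 0.2918, 0.0703]
tcp_rot: [-89.9, -0.1, -0.2]
wrist_force: [-2.3, -1.0, 11.5]
opening: 0.0189
```

```bash
python3 -m jog '[[1,0,0,0.05,0,0,0],[0.7,0,0,0.05,0,0,0],[0.65,0,0,0.05,0,0,0],[0.5,0,0,0.05,0,0,0],[0.5,0,0,0.05,0,0,0]]' 20; python3 -m jog '[[0.2,0,0,0,0,0,0],[0,0,0,0,0,0,0],[0,0,0,0.8,0,0,0],[0,0,0,2,0,0,0],[0,0,0,3.5,0,0,0]]'; python3 -m jog '[[0,0,0,1,0,0,0],[0,0,0,2,0,0,0],[0,0,0,2.6,0,0,0],[0,0,-1,2.7,0,0,0],[0,0,-2,2.7,0,0,0]]'
python3 - <<'E'
from h import *
o,a,W=wrist('w3.png')
for z in((.105,.122),(.07,.1),(.038,.045)):
  p=near(W,.498,.2915,.022,*z)
  print(z,len(p),p.min(0).round(4) if len(p) else 0,p.max(0).round(4) if len(p) else 0)
save('crop3.png',a[60:330,120:460])
E
```

```text
time: 9.95
ee_pos: [0.4978, 0.2915, 0.0697]
tcp_rot: [-90.0, 0.0, -0.2]
wrist_force: [-0.5, -0.3, 0.3]
opening: 0.0427
time: 10.45
ee_pos: [0.4972, 0.2912, 0.1572]
tcp_rot: [-90.1, 0.1, -0.2]
wrist_force: [-0.0, -0.1, 0.0]
opening: 0.0854
time: 10.95
ee_pos: [0.498, 0.2416, 0.2256]
tcp_rot: [-90.0, -0.1, -0.2]
wrist_force: [-0.3, -0.8, 0.3]
opening: 0.0851
10.95 [0.498  0.2416 0.2256] [-8.997e+01 -6.000e-02 -1.700e-01] [-0.3 -0.8  0.3] 0.0851317410265013
(0.105, 0.122) 411 [0.4884 0.2818 0.1052] [0.5077 0.3013 0.1188]
(0.07, 0.1) 44 [0.4883 0.2946 0.0713] [0.5066 0.3014 0.0999]
(0.038, 0.045) 354 [0.4795 0.278  0.0382] [0.5158 0.3092 0.045 ]
```

View pics/crop3.png

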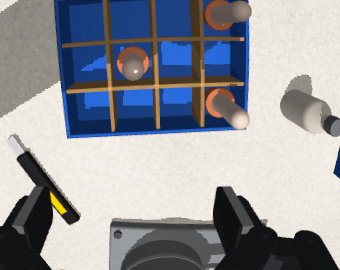

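```bash
python3 -m jog '[[0,-0.1,-1.7,0,0,0,0],[0,-0.2,-3.6,0,0,0,0],[0,-0.3,-5.5,0,0,0,0],[0,-0.4,-7.4,0,0,0,0],[0,-0.4,-9.3,0,0,0,0]]'; python3 -m jog '[[0,-0.1,-1.9,0,0,0,0],[0,-0.2,-3.8,0,0,0,0],[0,-0.3,-5.7,0,0,0,0],[0,-0.4,-7.6,0,0,0,0],[0,-0.4,-9.4,0,0,0,0]]'; python3 -m jog '[[0,0,-1.8,0,0,0,0],[0,0,-3.2,0,0,0,0],[0,0,-4.2,0,0,0,0],[0,0,-4.2,0,0,0,0],[0,0,-4.2,0,0,0,0]]'
python3 - <<'E'
from h import *
o,a,W=wrist('w4.png')
for z in((.105,.123),(.06,.1),(.041,.048)):
  p=near(W,.477,-.293,.022,*z)
  if len(p): print(z,len(p),p.min(0).round(4),p.max(0).round(4),cv2.minEnclosingCircle(p[:,:2].astype(np.float32)))
p=near(W,.5425,-.0325,.05,.095,.106); print('jaw',len(p),p[:,2].mean())
E
```

```text
time: 11.5
ee_pos: [0.4873, 0.0074, 0.2252]
tcp_rot: [-90.0, -0.0, -0.2]
wrist_force: [1.6, -0.0, 0.8]
opening: 0.0849
time: 12.0
ee_pos: [0.4773, -0.228, 0.2252]
tcp_rot: [-90.0, -0.0, -0.3]
wrist_force: [0.4, 1.4, 0.4]
opening: 0.0852
time: 12.5
ee_pos: [0.4777, -0.331, 0.2246]
tcp_rot: [-90.0, 0.0, -0.3]
wrist_force: [1.0, 0.1, -0.3]
opening: 0.0855
12.5 [ 0.4777 -0.331   0.2246] [-8.996e+01  3.000e-02 -3.100e-01] [ 1.   0.1 -0.3] 0.08547678687191186
(0.105, 0.123) 440 [ 0.4663 -0.3059  0.1053] [ 0.4855 -0.2861  0.1227] ((0.47614815831184387, -0.2961859703063965), 0.010302654467523098)
(0.06, 0.1) 93 [ 0.467  -0.2935  0.0601] [ 0.4857 -0.2858  0.0989] ((0.47633445262908936, -0.2926446199417114), 0.009491495788097382)
(0.041, 0.048) 607 [ 0.4555 -0.3114  0.041 ] [ 0.4987 -0.2711  0.048 ] ((0.4770205616950989, -0.29301393032073975), 0.022051740437746048)
jaw 0 nan<stdin>:6: RuntimeWarning: Mean of empty slice.
  ret = ret.dtype.type(ret / rcount)
```

View pics/w4.png

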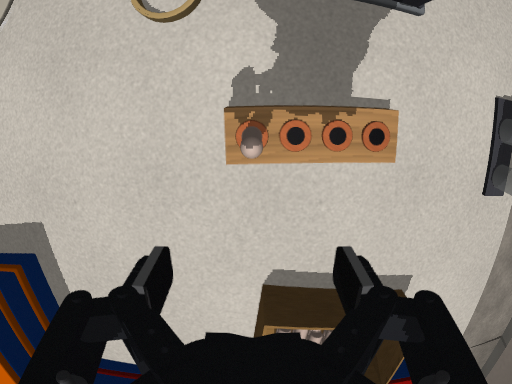

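```bash
python3 -m jog '[[0,-0.05,1,0,0,0,0],[0,-0.05,1.42,-1,0,0,0],[0,-0.05,1.42,-2,0,0,0],[0,-0.05,1.42,-3.2,0,0,0],[0,-0.05,1.42,-4.4,0,0,0]]'; python3 -m jog '[[0,0,0,-0.8,0,0,0],[0,0,0,-1.4,0,0,0],[0,0,0,-1.62,0,0,0],[0,0,0,-1.62,0,0,0],[0,0,0,-1.62,0,0,0]]'
python3 -m jog '[[0.5,0,0,0,0,0,0],[0.6,0,0,0,0,0,0],[0.7,0,0,0,0,0,0],[0.8,0,0,0,0,0,0],[0.8,0,0,0,0,0,0]]' 50;python3 -m jog '[[1,0,0,0,0,0,0],[1,0,0,0,0,0,0],[1,0,0,0,0,0,0],[1,0,0,0,0,0,0]]' 80
```

```text
time: 13.05
ee_pos: [0.477, -0.2939, 0.1146]
tcp_rot: [-90.0, -0.1, -0.1]
wrist_force: [0.8, 0.3, 0.1]
opening: 0.0854
time: 13.55
ee_pos: [0.4771, -0.2955, 0.0757]
tcp_rot: [-90.0, -0.1, -0.2]
wrist_force: [0.0, 0.5, 0.8]
opening: 0.0855
time: 14.05
ee_pos: [0.4767, -0.2955, 0.0748]
tcp_rot: [-90.0, -0.0, -0.3]
wrist_force: [0.4, 0.2, -0.5]
opening: 0.0189
time: 14.45
ee_pos: [0.4768, -0.2955, 0.0748]
tcp_rot: [-90.0, -0.0, -0.2]
wrist_force: [0.3, -0.2, 4.3]
opening: 0.0185
```

```bash
python3 -m jog '[[1,0,0,0.5,0,0,0],[1,0,0,1.3,0,0,0],[1,0,0,2.5,0,0,0],[1,0,0,4,0,0,0],[1,0,0,5.2,0,0,0]]'; python3 -m jog '[[1,0.5,1.2,0.5,0,0,0],[1,1.1,2.6,0.8,0,0,0],[1,1.8,4,0.8,0,0,0],[1,2.4,5.4,0.8,0,0,0],[1,2.6,6.2,0.8,0,0,0]]';  python3 -m jog '[[1,0,0,0,0,0,0],[1,0,0,0,0,0,0],[1,0,0,0,0,0,0]]'
python3 - <<'E'
from h import *
o,a,W=wrist('w5.png'); e=o['ee_pos']
for lo,hi in((-.068,-.036),(-.034,-.026),(-.024,-.005)):
    p=near(W,e[0],e[1],.025,e[2]+lo,e[2]+hi)
    if len(p): print(lo,len(p),(p.min(0)-e).round(4),(p.max(0)-e).round(4))
p=near(W,.5425,-.0325,.08,.094,.106); print('head',len(p),cv2.minEnclosingCircle(p[:,:2].astype(np.float32)),p[:,2].mean())
p=near(W,.5425,-.0325,.025,.06,.095); q=near(W,.5425,-.0325,.012,.07,.084); print('bore',len(p),p.mean(0),p.min(0),p.max(0),'plunger',len(q),q.mean(0),q.min(0),q.max(0))
cv2.imwrite('pics/crop5.png',cv2.resize(a[60:330,140:400,::-1],None,fx=2,fy=2))
E
```

```text
time: 14.95
ee_pos: [0.4764, -0.2953, 0.2068]
tcp_rot: [-90.0, -0.0, -0.2]
wrist_force: [1.6, 0.2, 0.5]
opening: 0.0183
time: 15.45
ee_pos: [0.5423, -0.138, 0.2247]
tcp_rot: [-90.0, 0.0, -0.2]
wrist_force: [-0.6, -0.5, 0.4]
opening: 0.0185
time: 15.75
ee_pos: [0.5413, -0.1411, 0.2246]
tcp_rot: [-90.0, 0.0, -0.3]
wrist_force: [0.3, -0.9, -0.4]
opening: 0.0183
15.75 [ 0.5413 -0.1411  0.2246] [-9.001e+01  1.000e-02 -2.800e-01] [ 0.3 -0.9 -0.4] 0.01832341515659447
-0.068 171 [-0.0113  0.0045 -0.0649] [ 0.0102  0.0123 -0.0495]
-0.034 1080 [-0.0184 -0.0082 -0.033 ] [ 0.0173  0.0178 -0.0261]
-0.024 493 [-0.0115 -0.0026 -0.024 ] [ 0.0104  0.0114 -0.005 ]
head 14901 ((0.5428087711334229, -0.03330307826399803), 0.06611788272857666) 0.10019574530588099
bore 754 [ 0.54294176 -0.03103512  0.07459225] [ 0.51977796 -0.05544947  0.06002616] [ 0.56598728 -0.00862311  0.09493689] plunger 270 [ 0.54225989 -0.03334494  0.08127049] [ 0.5339049  -0.04202006  0.0775674 ] [ 0.55093361 -0.02440699  0.08310051]
```

View pics/crop5.png

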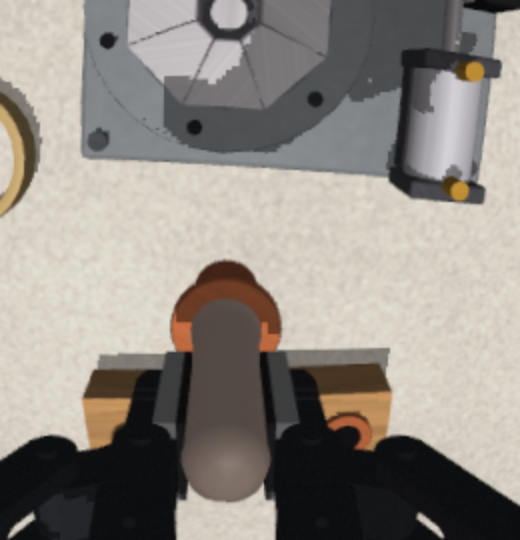

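```bash
python3 -m jog '[[1,0.06,1.4,0,0,0,0],[1,0.06,2.8,0,0,0,0],[1,0.06,3.8,0,0,0,0],[1,0.06,4.33,0,0,0,0],[1,0.06,4.33,0,0,0,0]]' 100; python3 -m jog '[[1,0,0,-0.7,0,0,0],[1,0,0,-1.4,0,0,0],[1,0,0,-1.9,0,0,0],[1,0,0,-1.9,0,0,0],[1,0,0,-1.9,0,0,0]]'; python3 -m jog '[[1,0,0,-0.1,0,0,0],[1,0,0,-0.2,0,0,0],[1,0,0,-0.3,0,0,0],[1,0,0,-0.4,0,0,0],[1,0,0,-0.4,0,0,0]]'; python3 -m jog '[[1,0,0,-0.06,0,0,0],[1,0,0,-0.12,0,0,0],[1,0,0,-0.18,0,0,0],[1,0,0,-0.24,0,0,0],[1,0,0,-0.24,0,0,0]]'
```

```text
time: 16.3
ee_pos: [0.5431, -0.0316, 0.2246]
tcp_rot: [-90.0, -0.0, -0.2]
wrist_force: [0.1, -0.6, -0.8]
opening: 0.0179
time: 16.8
ee_pos: [0.5431, -0.0328, 0.1773]
tcp_rot: [-90.0, 0.0, -0.3]
wrist_force: [0.6, -1.1, -0.0]
opening: 0.018
time: 17.3
ee_pos: [0.5429, -0.0321, 0.1665]
tcp_rot: [-90.0, 0.0, -0.2]
wrist_force: [-0.3, 0.6, -0.2]
opening: 0.0179
time: 17.8
ee_pos: [0.543, -0.0322, 0.1607]
tcp_rot: [-90.0, 0.0, -0.2]
wrist_force: [-0.7, -0.1, -0.3]
opening: 0.0179
```

```bash
python3 -m jog '[[1,0,0,-0.1,0,0,0],[1,0,0,-0.2,0,0,0],[1,0,0,-0.3,0,0,0],[1,0,0,-0.4,0,0,0],[1,0,0,-0.4,0,0,0]]'; python3 -m jog '[[1,0,0,-0.08,0,0,0],[1,0,0,-0.16,0,0,0],[1,0,0,-0.2,0,0,0],[1,0,0,-0.2,0,0,0]]'; python3 -m jog '[[1,0,0,-0.06,0,0,0],[1,0,0,-0.12,0,0,0],[1,0,0,-0.12,0,0,0]]'
```

```text
time: 18.3
ee_pos: [0.5429, -0.0321, 0.1505]
tcp_rot: [-90.0, 0.0, -0.2]
wrist_force: [-0.5, 0.2, -1.3]
opening: 0.0179
time: 18.7
ee_pos: [0.5432, -0.0322, 0.1462]
tcp_rot: [-90.0, -0.0, -0.2]
wrist_force: [-1.0, 0.1, 3.1]
opening: 0.0178
time: 19.0
ee_pos: [0.5432, -0.0322, 0.1431]
tcp_rot: [-90.0, -0.0, -0.2]
wrist_force: [-1.3, -0.3, 4.9]
opening: 0.0176
```

```bash
python3 -m jog '[[1,0,0,-0.08,0,0,0],[1,0,0,-0.16,0,0,0],[1,0,0,-0.22,0,0,0],[1,0,0,-0.22,0,0,0]]'; python3 -m jog '[[1,0,0,-0.03,0,0,0],[1,0,0,-0.06,0,0,0],[1,0,0,-0.06,0,0,0],[1,0,0,-0.06,0,0,0]]'; python3 -m jog '[[1,0,0,-0.03,0,0,0],[1,0,0,-0.03,0,0,0],[1,0,0,-0.03,0,0,0]]'
```

```text
time: 19.4
ee_pos: [0.5432, -0.0322, 0.1378]
tcp_rot: [-90.0, -0.0, -0.2]
wrist_force: [-1.6, 0.1, 6.9]
opening: 0.0182
time: 19.8
ee_pos: [0.5432, -0.0322, 0.1366]
tcp_rot: [-90.0, -0.0, -0.2]
wrist_force: [-2.5, 0.6, 8.3]
opening: 0.0173
time: 20.1
ee_pos: [0.5432, -0.0322, 0.1359]
tcp_rot: [-90.0, -0.1, -0.2]
wrist_force: [-3.2, -0.4, 8.6]
opening: 0.0177
```

```bash
python3 -m jog '[[1,-0.03,0,-0.02,0,0,0],[1,-0.03,0,-0.02,0,0,0],[1,-0.03,0,-0.02,0,0,0]]'; python3 -m jog '[[1,0,0,-0.02,0,0,0],[1,0,0,-0.02,0,0,0],[1,0,0,-0.02,0,0,0]]'; python3 -m jog '[[1,0,0,-0.02,0,0,0],[1,0,0,-0.02,0,0,0],[1,0,0,-0.02,0,0,0]]'
```

```text
time: 20.4
ee_pos: [0.5431, -0.0321, 0.1357]
tcp_rot: [-90.0, -0.1, -0.2]
wrist_force: [-0.2, 0.5, 8.4]
opening: 0.0182
time: 20.7
ee_pos: [0.5431, -0.0322, 0.1352]
tcp_rot: [-90.0, -0.1, -0.2]
wrist_force: [0.8, 0.5, 8.2]
opening: 0.0181
time: 21.0
ee_pos: [0.5431, -0.0322, 0.1348]
tcp_rot: [-90.0, -0.1, -0.2]
wrist_force: [-0.3, 0.2, 8.4]
opening: 0.0174
```

```bash
python3 -m jog '[[1,0,0,-0.02,0,0,0],[1,0,0,-0.02,0,0,0],[1,0,0,-0.02,0,0,0]]'; python3 -m jog '[[1,0,0,-0.02,0,0,0],[1,0,0,-0.02,0,0,0],[1,0,0,-0.02,0,0,0]]'; python3 -m jog '[[1,0,0,-0.02,0,0,0],[1,0,0,-0.02,0,0,0],[1,0,0,-0.02,0,0,0]]'
```

```text
time: 21.3
ee_pos: [0.5431, -0.0322, 0.1348]
tcp_rot: [-90.0, -0.2, -0.2]
wrist_force: [-1.6, 0.1, 12.5]
opening: 0.0179
time: 21.6
ee_pos: [0.5431, -0.0322, 0.1348]
tcp_rot: [-90.0, -0.2, -0.2]
wrist_force: [-1.9, -0.2, 15.2]
opening: 0.0182
time: 21.9
ee_pos: [0.5432, -0.0322, 0.1347]
tcp_rot: [-90.0, -0.2, -0.2]
wrist_force: [-2.9, 0.4, 19.2]
opening: 0.018
```

```bash
python3 -m jog '[[1,0,0,-0.02,0,0,0],[1,0,0,-0.04,0,0,0],[1,0,0,-0.05,0,0,0],[1,0,0,-0.05,0,0,0],[1,0,0,-0.05,0,0,0]]'
python3 - <<'E'
from h import *
o,a,W=wrist('w6.png'); e=o['ee_pos']
for lo,hi in((.1025,.11),(.112,.13)):
    p=near(W,e[0],e[1],.0185,lo,hi)
    if len(p): print(lo,len(p),(p.min(0)-e).round(4),(p.max(0)-e).round(4),np.median(p[:,2]))
p=near(W,.5425,-.033,.045,.094,.1025); r=np.hypot(p[:,0]-.5425,p[:,1]+.033); print('jaw z',np.median(p[r>.024,2]))
s,d=bot.camera('scene'); 
cv2.imwrite('pics/c6.png',np.hstack([cv2.resize(a[130:330,170:370,::-1],(400,400)),cv2.resize(s[120:220,185:285,::-1],(400,400))]))
E
```

```text
time: 22.4
ee_pos: [0.5432, -0.0322, 0.1347]
tcp_rot: [-90.0, -0.3, -0.2]
wrist_force: [-6.6, 0.6, 26.2]
opening: 0.0182
22.4 [ 0.5432 -0.0322  0.1347] [-90.01  -0.28  -0.25] [-6.6  0.6 26.2] 0.018197871394346078
0.1025 1122 [-0.0182 -0.0082 -0.0322] [ 0.0174  0.018  -0.0247] 0.10614081867925075
0.112 437 [-0.0107 -0.0002 -0.0225] [ 0.0094  0.0105 -0.0047] 0.12071966433508445
jaw z 0.10121814548986766
```

View pics/c6.png

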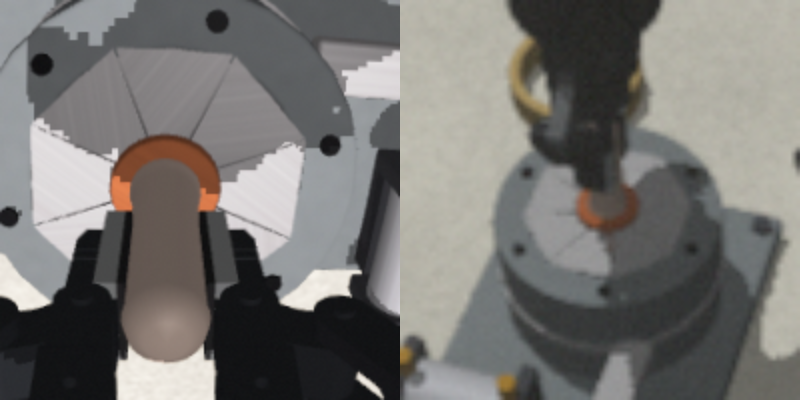

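The pictures show the collar flat on the jaw face: its top is 4.9 mm above the face and the collar is 5 mm thick. I'll ease off the small sideways load and then hand in.

```bash
python3 -m jog '[[1,-0.02,0,0,0,0,0],[1,-0.04,0,0,0,0,0],[1,-0.04,0,0,0,0,0],[1,-0.04,0,0,0,0,0],[1,-0.04,0,0,0,0,0]]'; python3 -m jog '[[1,0,0,0,0,0,0],[1,0,0,0,0,0,0],[1,0,0,0,0,0,0],[1,0,0,0,0,0,0],[1,0,0,0,0,0,0]]'
```

```text
time: 23.0
ee_pos: [0.5431, -0.0322, 0.1347]
tcp_rot: [-90.0, -0.4, -0.2]
wrist_force: [-1.8, 0.8, 25.2]
opening: 0.0176
time: 23.5
ee_pos: [0.5431, -0.0322, 0.1347]
tcp_rot: [-90.0, -0.4, -0.2]
wrist_force: [-2.6, 1.8, 25.0]
opening: 0.0179
```

```bash
python3 -m jog '[[1,0,0,0,0,0.04,0],[1,0,0,0,0,0.08,0],[1,0,0,0,0,0.08,0],[1,0,0,0,0,0.08,0],[1,0,0,0,0,0.08,0]]'; python3 -c "
from h import *
for i in range(4):
    o=bot.get_obs(); print(o['ee_pos'].round(4),o['tcp_rot'].round(2),o['wrist_force'].round(1),o['torque'].round(2)); bot.camera('top')"
```

```text
time: 24.0
ee_pos: [0.5432, -0.0322, 0.1347]
tcp_rot: [-90.0, 0.0, -0.2]
wrist_force: [-1.5, 0.0, 23.8]
opening: 0.0179
[ 0.5432 -0.0322  0.1347] [-9.001e+01  1.000e-02 -2.400e-01] [-1.5  0.  23.8] [0.1  0.28 0.02]
[ 0.5432 -0.0322  0.1347] [-9.001e+01  1.000e-02 -2.400e-01] [-2.2  1.4 23.3] [0.15 0.32 0.01]
[ 0.5432 -0.0322  0.1347] [-9.001e+01  1.000e-02 -2.400e-01] [-0.9  1.  23.8] [ 0.07  0.33 -0.01]
[ 0.5432 -0.0322  0.1347] [-90.01   0.    -0.24] [-1.6  0.4 24.1] [ 0.16  0.32 -0.02]
```

Upright now, with a steady 24 N push.

```bash
python3 -c "
from workcell import bot
print(bot.job_done())"
```

```text
the job is handed in; nothing more can be done
None
```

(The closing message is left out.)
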